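# Pop the breaker hatch of the power box

## Task

The tile saw has lost its power: give the electrician access to the breakers. With a fingertip, press the ribbed pad at the free edge of the hatch on top of the black power distribution box once, so that its push-push latch lets go and the hatch springs up by itself; then take the hand away and watch for two seconds that it stays fully open. Press, do not force it, do not push the hatch down again once it is up, do not lift or shift the box, and leave the tools and the tub around it where they are.

Things in the scene. Friction and masses are not known exactly. Their poses are not given: they have to be found in the camera images.
- power_box: Black rubber portable power distribution box, loose on the bench, about 3.4 kg, 260 mm wide (y; 284 over the side sockets), 260 mm deep (x), top 127 mm high. Origin: centre of its underside; -x is its front (slope with two round capped sockets, below a shoulder 16 mm lower than the hatch), +x its rear, with a steel handle bar, 169 mm high. The hatch lies in the middle of the top.
- hatch (a joint): Angle of the breaker hatch (rad): 0 shut, latched, flush; it can be pressed in to -0.054 (stop); 1.25 fully open (stop). Push-push latch: pressed in past -0.035 (3 mm at the pad, 3 to 4 N there) it lets go, and as the finger lifts a spring (under 5 N at the edge) opens the hatch to 1.25 in about 1.3 s and holds it there. Pushing it right down again can latch it shut again.
- hatch_pad (a point): Top centre of the black ribbed finger pad on the hatch, 18 mm (x) by 44 mm (y), 2 mm proud of the hatch, 130 mm above the bench when shut; moves with the hatch. Hatch: grey frame with a clear window, 100 mm (x) by 132 mm by 5 mm thick, hinged at its rear edge; the pad's centre is 15 mm in from the free front edge. z is normal to the hatch, +x points to the hinge.
- hatch_hinge (a point): Centre of the hatch's hinge line, along its y, at the rear edge of the hatch, 83 mm behind the pad's centre, 126 mm above the bench.
- tile_lifter: Bystander: suction cup tile lifter, round black cup 120 mm across with a bar handle on top, 78 mm high; origin at the centre of its underside.
- wedge_tub: Bystander: open white tub of grey levelling wedges, 100 x 120 x 60 mm high; origin at the centre of its underside.
- trowel: Bystander: notched steel trowel lying flat, blade 200 x 110 mm, wooden handle along its length up to 63 mm high; origin at the centre of its underside.

How it is judged (in metres and radians):
On the way, in this order (a step that is already met when the one before it is completed fails the run):
1. a finger presses the hatch in by more than 1.2 mm at the pad (value of joint hatch below -0.015 rad and contact force between the fingers and power_box above 0.5 N).
2. the hatch stands up at more than 1.1 rad by itself, the fingers off it, for one second (value of joint hatch above 1.1 rad and contact force between the fingers and power_box below 0.1 N), for 1 s.
At the end, for the whole second after the job is handed in: The hatch stands open at more than 1.1 rad (of 1.25) and is still, nothing touching it; the box stands flat within 20 mm of where it was, and so do the suction lifter, the tub and the trowel (all of step 2 and velocity of joint hatch between -0.1 and 0.1 rad/s and distance of each of power_box, tile_lifter, wedge_tub, trowel from where it was at the start of the episode below 0.02 m and angle between power_box's own z axis and vertical below 0.05 rad and linear speed of power_box below 0.02 m/s).
It fails at once if the hatch, once it is up by more than 0.25 rad, is pushed back down (value of joint hatch above 0.25 rad and velocity of joint hatch below -0.2 rad/s).
It fails at once if the box is forced: fingers press on it with more than 60 N (contact force between the fingers and power_box above 60 N).
It fails at once if the box is shifted or lifted by more than 20 mm, or tipped (distance of power_box from where it was at the start of the episode above 0.02 m or angle between power_box's own z axis and vertical above 0.1 rad).
It fails at once if the suction lifter, the tub or the trowel is moved or lifted by more than 20 mm (distance of any of tile_lifter, wedge_tub, trowel from where it was at the start of the episode above 0.02 m).
It also fails if it takes over 38 s, if anything falls off the work surface, if the arm or the gripper's body presses on something with over 40 N, if the wrist force passes 120 N, or if a joint passes its speed limit or range.

## Robot

A 6-joint arm with a two-finger parallel gripper is mounted at the origin on the work surface. World frame = base frame: x ahead of the robot, y to its left, z up, the work surface at z = 0. Lengths are in mm, angles in rad, forces in N, time in s.
With the tool pointing down it reaches from about 350 to 875 mm from the base axis. Payload 4.2 kg.
Tool frame: the origin (TCP) lies between the finger pads; the fingertips stand 22 mm ahead of it and the grasp point (between the pads) lies 3 mm ahead of it; z points along the fingers, y is the direction in which the jaws open and shut (so a half turn about z gives the same grasp; the last joint's range is limited). The gripper opens to 87 mm and grips with 3 to 60 N. Pads are 19 mm wide; open, the fingers measure 117 mm over their backs; the gripper's body (75 mm by 190 mm) begins 51 mm behind the grasp point.
Start: joints at [1.381, 0.385, 0.008, 0, -1.194, -0.259], TCP at [271.144, 563.099, 244.55] pointing down, gripper open.
Joint ranges: [-3.14, 3.14], [-1.21, 2.06], [-1.07, 1.41], [-3.16, 2.05], [-2.99, -0.16], [-3.1, 3.1]. Speed limits (rad/s): [2.79, 2.79, 3.14, 3.14, 3.14, 3.14].

## Interface

Orientations are given as a rotation vector (axis times angle).
In Python, from cell import env, imaging gives the robot as it stands. The module is installed in compiled form; this text tells all that it offers.
- The arm moves only by the tool step_arm, never from a script. Its argument "steps" is one flat list of numbers, 7 for each row, row after row: the shift along the tool's x, y, z in units of 0.02 m (1.0 is 0.02 m), then the turn, a rotation vector about the tool's x, y, z in units of 0.5 rad (1.0 is 0.5 rad), then the closure, from -1 (fully open) to 1 (shut), so that 0 is half open. In form: [dx, dy, dz, rx, ry, rz, claw, dx, dy, dz, rx, ry, rz, claw, ...]. A call has exactly 5 rows; each row shifts and turns the commanded pose from where the row before left it, along the tool's axes as they then stand; what a row does not reach is not made up. A row lasts 1/12 s, in which the tool goes at most 41.7 mm and 7.16 degrees, less where a joint would pass 70% of its speed; a pose out of reach is approached as far as the arm can. A call with a number of a shift or a turn outside -1 to 1 is refused whole. A call with a gripper value outside its range is refused whole. The fingers move at their own pace and stop on an object; "force" is the grip in N (left out, the last holds). Time passes only in rows, so rows that do not move let the fingers close, or fill a call up. It gives the time, the measured TCP pose, the force and the opening at its end, in the units of the state.
- env.get_state(): the state, without advancing time (a new reading comes with each control period).
- imaging.read_camera(name): name is "scene" or "side" or "wrist"; returns the picture (384x512x3 uint8, red, green, blue); there is no depth.
- imaging.camera_params(name): a dict with "fx", "fy", "cx", "cy" (pixels), "extrinsics" (4x4, takes a point from world to camera coordinates); the wrist camera has in their place "tool_from_camera" (4x4, takes a point from camera to tool coordinates, whose origin is the TCP and whose axes are the flange's). Camera axes: x right, y down, z forward; pixel columns grow to the right and rows downward; lengths in mm; the calibration is good to about 2 mm. A picture is of the moment at which its call begins: read the wrist's pose just before it. camera_params takes no time and is no camera call.
- env.sign_off(): hands the job in, once; it reports no verdict.
Trained networks look in the newest picture that a camera, given by its name, has taken for a name from the list of things; names that differ only in an ending like _2 or _b are one class to them, and where a whole thing is asked for, a point or a joint stands for the part that bears it (a point fixed in the world has none). Each returns a list of dicts, best first, with "score" (0 to 1); they miss things now and then, are a little off and sometimes report something else, mostly with a low value. They report only what shows in the picture. A call takes as long as a camera call.
- imaging.look_for(camera, label): "bbox" ([left, top, right, bottom] in pixels, round what is visible of it).
The state is a dict: "time": time; "joint_pos": joint angles; "dq": joint speeds; "effort": joint torques, N m; "tool_pos": TCP position; "tcp_rot": TCP orientation; "ft_force": force on the tool from outside, world axes, zero at the start; "ft_torque": the same for the moment, N m; "opening": finger opening in mm.
Only numpy, scipy, OpenCV 4.12 (cv2) and the standard library are available. Lean on these libraries where they do the work, as an engineer would, in place of code of your own. Each camera call takes 0.05 s, during which the arm holds its last target. There are 200 camera calls.

## Working session

There is one attempt and no reset: what is moved stays moved. The work goes in short steps, Python scripts to look and compute and a tool call to move; the robot and the scene stay as the last step left them, time stands still between calls to the robot, and variables do not carry over. Pictures are saved under pics/ and viewed, about 8 in all and at most 12, crops included, and the job is handed in when it is done.

Besides the shell and the picture viewer there is one more tool, called after "Emit:" by a JSON object that holds its "fn" and its "kwargs". step_arm: Moves the arm, as the interface text tells. Shifts and turns lie within -1 to 1; 1 stands for 0.02 m of shift or 0.5 rad of turn. Its arguments: {"type":"object","properties":{"steps":{"type":"array","items":{"type":"number","minimum":-1,"maximum":1}},"force":{"type":"number"}},"required":["steps"]}

```bash
mkdir -p pics
cat > h.py <<'E'
import numpy as np, cv2
from scipy.spatial.transform import Rotation as R
from cell import env, imaging
def ray(cam,u,v,s=None):
    p=imaging.camera_params(cam)
    d=np.array([(u-p["cx"])/p["fx"],(v-p["cy"])/p["fy"],1.])
    if cam=="wrist":
        T=np.eye(4);T[:3,:3]=R.from_rotvec(s["tcp_rot"]).as_matrix();T[:3,3]=s["tool_pos"]
        M=T@np.array(p["tool_from_camera"])
    else: M=np.linalg.inv(np.array(p["extrinsics"]))
    return M[:3,3],M[:3,:3]@d
def atz(cam,u,v,z,s=None):
    o,d=ray(cam,u,v,s); return o+d*(z-o[2])/d[2]
def proj(cam,P):
    p=imaging.camera_params(cam);q=np.array(p["extrinsics"])@np.append(P,1)
    return p["fx"]*q[0]/q[2]+p["cx"],p["fy"]*q[1]/q[2]+p["cy"]
E
python3 - <<'E'
from h import *
s=env.get_state();print({k:np.round(s[k],3) for k in("time","tool_pos","tcp_rot","ft_force","opening")})
print(R.from_rotvec(s["tcp_rot"]).as_matrix().round(3))
ims=[]
for c in("scene","side","wrist"):
    im=imaging.read_camera(c);ims.append(im);cv2.imwrite(f"pics/{c}0.png",im[:,:,::-1])
    for l in("power_box","hatch_pad","tile_lifter","wedge_tub","trowel"):
        for r in imaging.look_for(c,l)[:2]:
            b=r["bbox"];u,v=(b[0]+b[2])/2,(b[1]+b[3])/2
            print(c,l,round(r["score"],2),np.round(b),atz(c,u,v,130 if "pad" in l else 60,s).round() )
cv2.imwrite("pics/both0.png",cv2.resize(np.hstack(ims[:2])[:,:,::-1],(800,300)))
E
```

```text
{'time': np.float64(0.0), 'tool_pos': array([270.917, 562.603, 243.481]), 'tcp_rot': array([ 3.061e+00, -6.990e-01, -1.000e-03]), 'ft_force': array([ 0.023, -0.475, -0.316]), 'opening': np.float64(86.933)}
[[ 0.901 -0.434 -0.001]
 [-0.434 -0.901 -0.002]
 [ 0.     0.002 -1.   ]]
scene power_box 0.87 [ 92. 192. 214. 303.] [ 592. -219.   60.]
scene hatch_pad 0.84 [119. 218. 175. 257.] [ 595. -218.  130.]
scene tile_lifter 0.88 [ 40. 254.  88. 304.] [ 564. -445.   60.]
scene wedge_tub 0.9 [224. 194. 272. 242.] [638.  39.  60.]
scene trowel 0.65 [117. 308. 200. 357.] [ 799. -285.   60.]
side power_box 0.69 [211. 210. 305. 308.] [ 575. -234.   60.]
side power_box 0.21 [298. 254. 346. 319.] [ 755. -345.   60.]
side hatch_pad 0.95 [244. 225. 287. 260.] [ 595. -234.  130.]
side tile_lifter 0.84 [230. 310. 278. 352.] [ 556. -491.   60.]
side wedge_tub 0.57 [249. 188. 286. 215.] [618.  31.  60.]
side trowel 0.74 [301. 256. 347. 318.] [ 760. -346.   60.]
```

Run:
```python
import cv2,numpy as np
a=cv2.imread("pics/scene0.png")[170:370,30:290];b=cv2.imread("pics/side0.png")[180:360,200:360]
a=cv2.resize(a,None,fx=1.6,fy=1.6,interpolation=3);a=cv2.resize(a,(416,320))
b=cv2.resize(b,(380,428),interpolation=3)
o=np.zeros((428,800,3),np.uint8);o[:320,:416]=a;o[:,420:]=b
cv2.imwrite("pics/c1.png",o)
```

```text
(no output)
```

View pics/c1.png

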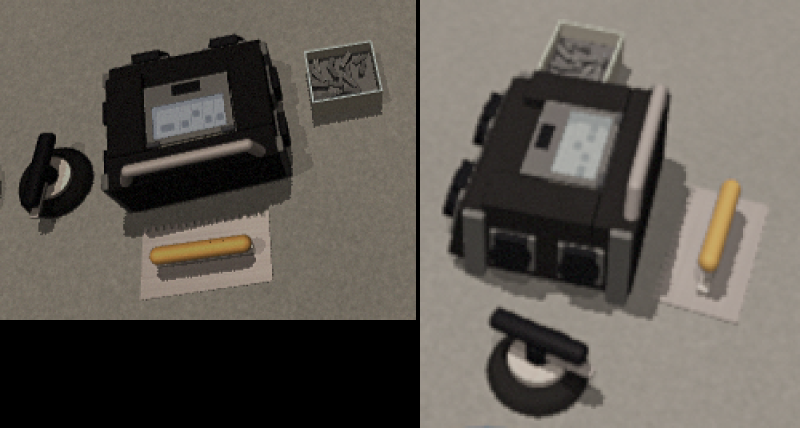

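Scene view: the pad is at about (146,225), robot-facing, with the handle on the far side. Side view: the pad is at about (253,237). The hatch is shut and the tub, lifter and trowel stand clear of the box.

Run:
```python
from h import *
print("pad",atz("scene",146.3,225,130),atz("side",253,237.2,130))
o1,d1=ray("scene",146.3,225);o2,d2=ray("side",253,237.2)
t=np.linalg.lstsq(np.c_[d1,-d2],o2-o1,rcond=None)[0];print("tri",o1+d1*t[0],o2+d2*t[1])
# hatch corners from crop 1: frontleft(img) , frontright, and handle ends
f=lambda x,y:(30+x/1.6,170+y/1.6)
g=lambda x,y:((x-420)/2.375+200,y/2.378+180)
for n,p in dict(FL=(144,86),FR=(226,72),RR=(236,136),RL=(152,147)).items(): print("scene",n,atz("scene",*f(*p),127).round())
for n,p in dict(FL=(521,181),FR=(543,98),RR=(621,110),RL=(603,189)).items(): print("side",n,atz("side",*g(*p),127).round())
```

```text
pad [ 562.61051779 -207.81992065  130.        ] [ 560.10794652 -212.85469412  130.        ]
tri [ 560.04616891 -208.01975636  125.53992436] [ 560.30309991 -208.16894923  125.3988849 ]
scene FL [ 525. -265.  127.]
scene FR [ 565. -142.  127.]
scene RR [ 673. -171.  127.]
scene RL [ 628. -287.  127.]
side FL [ 528. -286.  127.]
side FR [ 558. -140.  127.]
side RR [ 658. -164.  127.]
side RL [ 626. -300.  127.]
```

Emit:
{"fn": "step_arm", "kwargs": {"steps": [0.3, 0.5, 0, 0, 0, -0.07, 1, 0.7, 0.97, 0, 0, 0, -0.07, 1, 0.7, 0.97, 0, 0, 0, -0.07, 1, 0.7, 0.97, 0, 0, 0, -0.07, 1, 0.7, 0.97, 0, 0, 0, -0.07, 1], "force": 20}}

```text
time: 1.32
tool_pos: [297.2, 458.1, 244.6]
tcp_rot: [-3.113, 0.425, -0.0]
ft_force: [0.6, 0.0, 0.1]
opening: 61.6
```

Emit:
{"fn": "step_arm", "kwargs": {"steps": [0.7, 0.97, 0, 0, 0, 0, 1, 0.7, 0.97, 0, 0, 0, 0, 1, 0.7, 0.97, 0, 0, 0, 0, 1, 0.7, 0.97, 0, 0, 0, 0, 1, 0.7, 0.97, 0, 0, 0, 0, 1]}}

```text
time: 1.73
tool_pos: [338.6, 345.7, 244.8]
tcp_rot: [-3.112, 0.428, -0.0]
ft_force: [0.0, 0.5, -0.3]
opening: 28.2
```

Emit:
{"fn": "step_arm", "kwargs": {"steps": [0.7, 0.97, 0, 0, 0, 0, 1, 0.7, 0.97, 0, 0, 0, 0, 1, 0.7, 0.97, 0, 0, 0, 0, 1, 0.7, 0.97, 0, 0, 0, 0, 1, 0.7, 0.97, 0, 0, 0, 0, 1]}}

```text
time: 2.15
tool_pos: [379.7, 233.4, 244.8]
tcp_rot: [-3.112, 0.428, -0.001]
ft_force: [0.4, -1.0, 0.5]
opening: 2.0
```

Emit:
{"fn": "step_arm", "kwargs": {"steps": [0.7, 0.97, 0, 0, 0, 0, 1, 0.7, 0.97, 0, 0, 0, 0, 1, 0.7, 0.97, 0, 0, 0, 0, 1, 0.7, 0.97, 0, 0, 0, 0, 1, 0.7, 0.97, 0, 0, 0, 0, 1]}}

```text
time: 2.57
tool_pos: [420.9, 121.1, 244.9]
tcp_rot: [-3.112, 0.428, -0.001]
ft_force: [-0.3, -0.7, 0.3]
opening: 0.4
```

Emit:
{"fn": "step_arm", "kwargs": {"steps": [0.7, 0.97, 0, 0, 0, 0, 1, 0.7, 0.97, 0, 0, 0, 0, 1, 0.7, 0.97, 0, 0, 0, 0, 1, 0.7, 0.97, 0, 0, 0, 0, 1, 0.7, 0.97, 0, 0, 0, 0, 1]}}

```text
time: 2.98
tool_pos: [462.1, 8.7, 244.8]
tcp_rot: [-3.112, 0.429, -0.001]
ft_force: [0.7, 0.8, 0.3]
opening: 0.5
```

Emit:
{"fn": "step_arm", "kwargs": {"steps": [0.5, 1, 0, 0, 0, 0, 1, 0.5, 1, 0, 0, 0, 0, 1, 0.5, 1, 0, 0, 0, 0, 1, 0.5, 1, 0, 0, 0, 0, 1, 0.5, 1, 0, 0, 0, 0, 1]}}

```text
time: 3.4
tool_pos: [483.0, -101.0, 244.8]
tcp_rot: [-3.112, 0.429, -0.001]
ft_force: [0.9, 0.4, 0.3]
opening: 0.3
```

Emit:
{"fn": "step_arm", "kwargs": {"steps": [0.2, 1, 0, 0, 0, 0, 1, 0.2, 1, 0, 0, 0, 0, 1, 0.2, 1, 0, 0, 0, 0, 1, 0.2, 1, 0, 0, 0, 0, 1, 0, 0, 0, 0, 0, 0, 1]}}

```text
time: 3.82
tool_pos: [476.4, -183.6, 244.5]
tcp_rot: [3.111, -0.434, -0.0]
ft_force: [0.1, 0.1, -0.3]
opening: 0.4
```

Run:
```python
from h import *
s=env.get_state();print(s["tool_pos"].round(1) if hasattr(s["tool_pos"],"round") else s["tool_pos"],imaging.camera_params("wrist")["tool_from_camera"])
im=imaging.read_camera("wrist");cv2.imwrite("pics/w1.png",im[:,:,::-1])
np.save("s1.npy",np.r_[s["tool_pos"],s["tcp_rot"]])
for l in("hatch_pad","power_box"):
    for r in imaging.look_for("wrist",l)[:2]: print(l,r["score"],np.round(r["bbox"]))
```

```text
[ 476.4 -183.6  244.5] [[ 7.84924854e-04 -9.61198333e-01 -2.75857114e-01  7.65139390e+01]
 [ 9.99999685e-01  7.22112204e-04  3.29270319e-04  3.45266773e-01]
 [-1.17294293e-04 -2.75857286e-01  9.61198598e-01 -1.39019515e+02]
 [ 0.00000000e+00  0.00000000e+00  0.00000000e+00  1.00000000e+00]]
hatch_pad 0.8 [169.   2. 335. 110.]
power_box 0.59 [ 96.   0. 413. 195.]
```

View pics/w1.png

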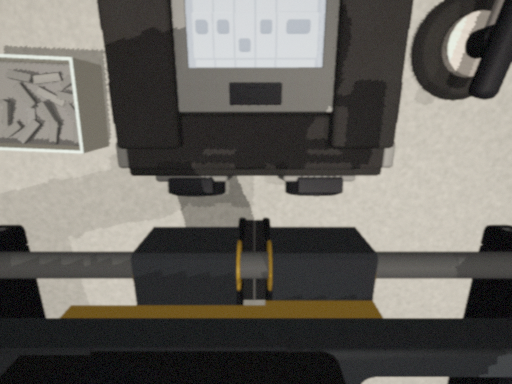

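The wrist view shows the pad centred at about (255.5,93) and the hatch's front edge running level from (179,110) to (335,110), so the jaws are aligned with the box.

Run:
```python
from h import *
a=np.load("s1.npy");s=dict(tool_pos=a[:3],tcp_rot=a[3:])
Rm=R.from_rotvec(a[3:]).as_matrix()
for p in((255.5,93),(229,93),(282,93),(255,82),(255,104)):
    P=atz("wrist",*p,130,s);print(p,P.round(1),"tool",(Rm.T@(P-a[:3])).round(1))
L,Q=atz("wrist",179,110.5,127,s),atz("wrist",335,110.5,127,s);print(np.linalg.norm(L-Q),(Rm.T@(L-Q)).round(1))
```

```text
(255.5, 93) [ 559.3 -209.   130. ] tool [ 86.7   1.7 114.5]
(229, 93) [ 565.3 -187.7  130. ] tool [ 86.7 -20.4 114.5]
(282, 93) [ 553.3 -230.2  130. ] tool [ 86.7  23.8 114.6]
(255, 82) [ 567.7 -210.9  130. ] tool [ 95.3   1.2 114.5]
(255, 104) [ 550.9 -206.2  130. ] tool [ 77.9   1.3 114.5]
133.76626129062447 [-1.000e-01 -1.338e+02 -1.000e-01]
```

Three cameras agree on the pad (559–562, −208 to −212), and its size checks out at 44 x 17.5 mm. Moving over it.

Emit:
{"fn": "step_arm", "kwargs": {"steps": [0.86, 0.02, 0.6, 0, 0, 0, 1, 0.86, 0.02, 0.6, 0, 0, 0, 1, 0.86, 0.02, 0.6, 0, 0, 0, 1, 0.86, 0.02, 0.6, 0, 0, 0, 1, 0.86, 0.02, 0.6, 0, 0, 0, 1]}}

```text
time: 4.38
tool_pos: [560.0, -205.4, 184.2]
tcp_rot: [-3.112, 0.426, -0.001]
ft_force: [0.2, 0.6, -0.2]
opening: 0.4
```

Emit:
{"fn": "step_arm", "kwargs": {"steps": [0, 0, 0.4, 0, 0, 0, 1, 0, 0, 0.4, 0, 0, 0, 1, 0, 0, 0.4, 0, 0, 0, 1, 0, 0, 0, 0, 0, 0, 1, 0, 0, 0, 0, 0, 0, 1]}}

```text
time: 4.8
tool_pos: [558.3, -206.0, 160.7]
tcp_rot: [3.112, -0.428, -0.001]
ft_force: [0.7, 1.7, -0.0]
opening: 0.2
```

Run:
```python
from h import *
s=env.get_state();print(s["tool_pos"],s["ft_force"],s["time"])
Rm=R.from_rotvec(s["tcp_rot"]).as_matrix();print("to pad, tool:",(Rm.T@(np.array([559.3,-209,130])-s["tool_pos"])).round(1))
w=imaging.read_camera("wrist")[60:300,120:400];sd=imaging.read_camera("side")[170:290,190:330]
cv2.imwrite("pics/c2.png",np.hstack([cv2.resize(w,(400,343)),cv2.resize(sd,(400,343))])[:,:,::-1])
```

```text
[ 558.29033146 -206.01086889  160.70009227] [ 0.6953051   1.65517718 -0.02772088] 4.8
to pad, tool: [ 1.8  2.6 30.7]
```

View pics/c2.png

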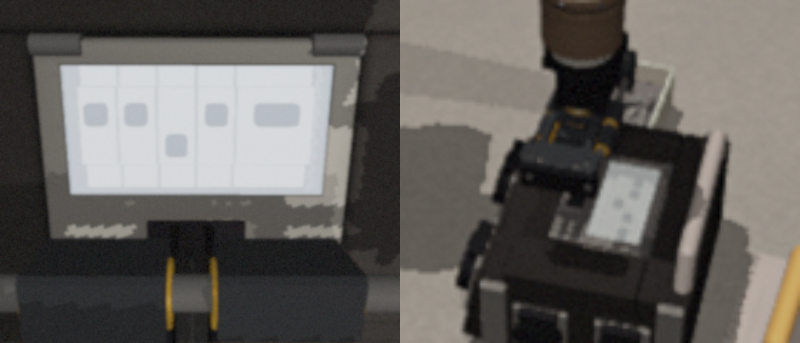

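The fingertips are over the pad, about 9 mm above it. Lowering gently.

Emit:
{"fn": "step_arm", "kwargs": {"steps": [0, 0.1, 0.1, 0, 0, 0, 1, 0, 0, 0.1, 0, 0, 0, 1, 0, 0, 0.1, 0, 0, 0, 1, 0, 0, 0, 0, 0, 0, 1, 0, 0, 0, 0, 0, 0, 1]}}

```text
time: 5.32
tool_pos: [558.3, -208.4, 154.4]
tcp_rot: [3.112, -0.429, -0.0]
ft_force: [-0.0, 0.4, 0.1]
opening: 0.1
```

Emit:
{"fn": "step_arm", "kwargs": {"steps": [0, 0, 0.05, 0, 0, 0, 1, 0, 0, 0.05, 0, 0, 0, 1, 0, 0, 0.05, 0, 0, 0, 1, 0, 0, 0, 0, 0, 0, 1, 0, 0, 0, 0, 0, 0, 1]}}

```text
time: 5.73
tool_pos: [558.5, -208.4, 151.9]
tcp_rot: [3.112, -0.428, 0.001]
ft_force: [-0.8, 0.6, 2.0]
opening: 0.4
```

Emit:
{"fn": "step_arm", "kwargs": {"steps": [0, 0, 0.05, 0, 0, 0, 1, 0, 0, 0.05, 0, 0, 0, 1, 0, 0, 0.03, 0, 0, 0, 1, 0, 0, 0, 0, 0, 0, 1, 0, 0, 0, 0, 0, 0, 1]}}

```text
time: 6.15
tool_pos: [558.5, -208.4, 149.1]
tcp_rot: [3.112, -0.429, 0.0]
ft_force: [-0.5, 0.5, 4.4]
opening: 0.3
```

Emit:
{"fn": "step_arm", "kwargs": {"steps": [0, 0, 0.04, 0, 0, 0, 1, 0, 0, 0.03, 0, 0, 0, 1, 0, 0, 0, 0, 0, 0, 1, 0, 0, 0, 0, 0, 0, 1, 0, 0, 0, 0, 0, 0, 1]}}

```text
time: 6.57
tool_pos: [558.5, -208.4, 148.1]
tcp_rot: [3.112, -0.428, 0.001]
ft_force: [-1.6, 0.5, 6.4]
opening: 0.2
```

Latch travel should be exceeded (about 4 mm in, 6 N). Lifting up and away toward the robot.

Emit:
{"fn": "step_arm", "kwargs": {"steps": [0, 0, -0.8, 0, 0, 0, 1, -0.6, 0, -0.9, 0, 0, 0, 1, -1, 0, -0.6, 0, 0, 0, 1, -1, 0, -0.4, 0, 0, 0, 1, -1, 0, -0.4, 0, 0, 0, 1]}}

```text
time: 6.98
tool_pos: [488.2, -188.5, 209.0]
tcp_rot: [-3.112, 0.429, 0.001]
ft_force: [0.5, 0.1, 0.0]
opening: 0.4
```

Emit:
{"fn": "step_arm", "kwargs": {"steps": [-1, 0, -0.4, 0, 0, 0, 1, -1, 0, -0.4, 0, 0, 0, 1, -1, 0, 0, 0, 0, 0, 1, -0.5, 0, 0, 0, 0, 0, 1, 0, 0, 0, 0, 0, 0, 1]}}

```text
time: 7.4
tool_pos: [419.8, -169.5, 225.2]
tcp_rot: [-3.112, 0.429, 0.001]
ft_force: [-0.1, 0.2, -0.7]
opening: 0.6
```

Emit:
{"fn": "step_arm", "kwargs": {"steps": [0, 0, 0, 0, 0, 0, 1, 0, 0, 0, 0, 0, 0, 1, 0, 0, 0, 0, 0, 0, 1, 0, 0, 0, 0, 0, 0, 1, 0, 0, 0, 0, 0, 0, 1]}}

```text
time: 7.82
tool_pos: [422.2, -170.0, 225.1]
tcp_rot: [3.112, -0.429, -0.001]
ft_force: [0.4, -0.5, -0.8]
opening: 0.9
```

Emit:
{"fn": "step_arm", "kwargs": {"steps": [0, 0, 0, 0, 0, 0, 1, 0, 0, 0, 0, 0, 0, 1, 0, 0, 0, 0, 0, 0, 1, 0, 0, 0, 0, 0, 0, 1, 0, 0, 0, 0, 0, 0, 1]}}

```text
time: 8.23
tool_pos: [421.7, -169.9, 225.6]
tcp_rot: [3.112, -0.429, 0.0]
ft_force: [-0.6, -0.2, 0.7]
opening: 0.9
```

Run:
```python
from h import *
s=env.get_state();print(s["tool_pos"],s["ft_force"],s["time"])
sc=imaging.read_camera("scene")[170:370,30:290];sd=imaging.read_camera("side")[180:360,190:350]
cv2.imwrite("pics/c3.png",np.hstack([cv2.resize(sc,(416,320)),cv2.resize(sd,(380,320))])[:,:,::-1])
```

```text
[ 421.6897419  -169.9397918   225.58569726] [-0.62081127 -0.15892597  0.70975822] 8.2333
```

View pics/c3.png

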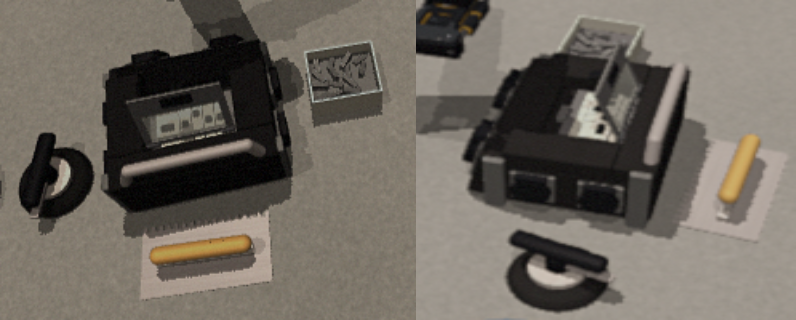

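The hatch is up: the pad is now at about (176,100) in the scene crop, and the breakers show. The box, lifter, tub and trowel look unmoved. I'll watch for two more seconds and check it is fully open and still.

Emit:
{"fn": "step_arm", "kwargs": {"steps": [0, 0, 0, 0, 0, 0, 1, 0, 0, 0, 0, 0, 0, 1, 0, 0, 0, 0, 0, 0, 1, 0, 0, 0, 0, 0, 0, 1, 0, 0, 0, 0, 0, 0, 1]}}

```text
time: 8.75
tool_pos: [421.7, -169.9, 225.6]
tcp_rot: [-3.112, 0.429, -0.0]
ft_force: [0.2, -0.8, 0.2]
opening: 0.4
```

Emit:
{"fn": "step_arm", "kwargs": {"steps": [0, 0, 0, 0, 0, 0, 1, 0, 0, 0, 0, 0, 0, 1, 0, 0, 0, 0, 0, 0, 1, 0, 0, 0, 0, 0, 0, 1, 0, 0, 0, 0, 0, 0, 1]}}

```text
time: 9.17
tool_pos: [421.7, -169.9, 225.6]
tcp_rot: [3.112, -0.429, 0.0]
ft_force: [0.5, -0.4, -0.0]
opening: 0.7
```

```bash
python3 -c "
from h import *
cv2.imwrite('pics/m_sc.png',imaging.read_camera('scene'));cv2.imwrite('pics/m_sd.png',imaging.read_camera('side'))"
```

Emit:
{"fn": "step_arm", "kwargs": {"steps": [0, 0, 0, 0, 0, 0, 1, 0, 0, 0, 0, 0, 0, 1, 0, 0, 0, 0, 0, 0, 1, 0, 0, 0, 0, 0, 0, 1, 0, 0, 0, 0, 0, 0, 1]}}

```text
time: 9.68
tool_pos: [421.7, -169.9, 225.5]
tcp_rot: [3.112, -0.429, -0.0]
ft_force: [0.0, 0.7, 0.5]
opening: 0.2
```

Emit:
{"fn": "step_arm", "kwargs": {"steps": [0, 0, 0, 0, 0, 0, 1, 0, 0, 0, 0, 0, 0, 1, 0, 0, 0, 0, 0, 0, 1, 0, 0, 0, 0, 0, 0, 1, 0, 0, 0, 0, 0, 0, 1]}}

```text
time: 10.1
tool_pos: [421.6, -169.9, 225.5]
tcp_rot: [-3.112, 0.429, 0.0]
ft_force: [0.3, 0.5, 0.3]
opening: 0.5
```

Emit:
{"fn": "step_arm", "kwargs": {"steps": [0, 0, 0, 0, 0, 0, 1, 0, 0, 0, 0, 0, 0, 1, 0, 0, 0, 0, 0, 0, 1, 0, 0, 0, 0, 0, 0, 1, 0, 0, 0, 0, 0, 0, 1]}}

```text
time: 10.52
tool_pos: [421.7, -169.9, 225.6]
tcp_rot: [3.112, -0.429, 0.0]
ft_force: [-0.4, -0.1, 0.1]
opening: 0.6
```

Run:
```python
from h import *
a=cv2.imread("pics/m_sc.png");b=cv2.imread("pics/m_sd.png")
sc=imaging.read_camera("scene");sd=imaging.read_camera("side")
print("t",env.get_state()["time"])
for n,p,q,r in(("scene",a,sc,(190,310,90,220)),("side",b,sd,(200,310,205,310))):
    d=cv2.absdiff(p,q)[r[0]:r[1],r[2]:r[3]].max(2);print(n,"mid->now diff max",d.max(),"n>30",(d>30).sum())
o=[cv2.imread("pics/scene0.png")[:,:,::-1],cv2.imread("pics/side0.png")[:,:,::-1]]
for n,p,q,r in(("scene",o[0],sc,(308,357,117,200)),("scene lifter",o[0],sc,(254,304,40,88)),("scene tub",o[0],sc,(194,242,224,272)),("side front",o[1],sd,(265,308,211,300))):
    A,B=[cv2.cvtColor(np.ascontiguousarray(x[r[0]:r[1],r[2]:r[3]]),cv2.COLOR_RGB2GRAY).astype(np.float32) for x in(p,q)]
    print(n,"shift px",np.round(cv2.phaseCorrelate(A,B),2) if False else cv2.phaseCorrelate(A,B))
# expected pad position at 1.25 rad vs picture
h=np.array([559.3,-209,126])+83*np.array([.963,-.27,0]);x=np.array([.963,-.27,0])
for th in(1.0,1.1,1.25):
    P=h-x*(83*np.cos(th)+4*np.sin(th))+np.array([0,0,83*np.sin(th)+4*0-4*np.cos(th)*-1])
    P=h+(-83*np.cos(th)+4*np.sin(th))*x*1+np.array([0,0,83*np.sin(th)+4*np.cos(th)])
    print(th,"pad px scene",np.round(proj("scene",P),1),"side",np.round(proj("side",P),1))
cv2.imwrite("pics/c4.png",np.hstack([cv2.resize(sc[190:270,100:200],(400,320),interpolation=2),cv2.resize(sd[190:270,230:330],(400,320),interpolation=2)])[:,:,::-1])
```

```text
t 10.6167
scene mid->now diff max 24 n>30 0
side mid->now diff max 17 n>30 0
scene shift px ((-0.04586871916568214, 0.010960180701978572), 0.9952183074951172)
scene lifter shift px ((0.050427775751508364, -0.054525064642447774), 1.0257045529286066)
scene tub shift px ((0.04688085400286468, -0.009765110858253934), 0.9899131179683738)
side front shift px ((-0.024407759911085236, 0.48059666544047275), 0.9745118751054929)
1.0 pad px scene [139.6 227.1] side [267.1 221.9]
1.1 pad px scene [139.4 229.3] side [269.6 221.3]
1.25 pad px scene [139.4 233. ] side [273.7 221. ]
```

View pics/c4.png

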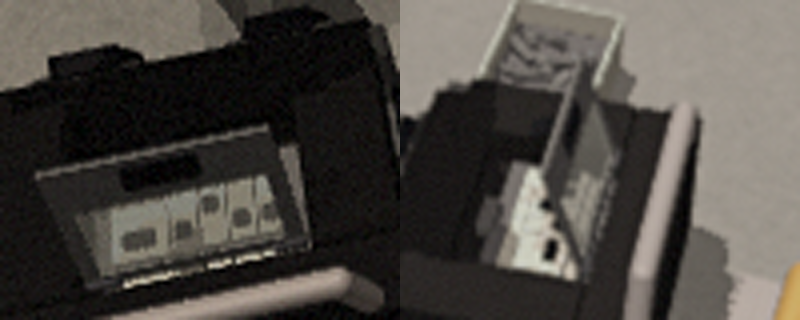

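The open pad is at (140,233) in the scene and (273,222) in the side view. The predictions for 1.25 rad are (139.4,233) and (273.7,221), so the hatch is fully open, and it is still. Handing in.

```bash
python3 -c "
from cell import env
print(env.sign_off())"
```

```text
the job is handed in; nothing more can be done
None
```

The hatch is open and the job is handed in. I pressed the ribbed pad once with the closed fingertips, about 4 mm in with a wrist force of about 6 N. I then lifted and backed the hand off about 140 mm, and the hatch sprang up by itself.

Last checks, more than two seconds after the hatch came up (finished at about 10.6 s of the 38 s allowed):
- **Hatch angle:** the pad sits within about 1.5 px of where it should be at 1.25 rad in both the scene and side views, so the hatch is fully open.
- **Stillness:** pictures taken about 1.4 s apart show no change around the hatch.
- **Bystanders:** the lifter, tub and trowel show image shifts under 0.1 px since the start.
- **Box:** its front in the side view reads 0.5 px lower than at the start. At this image scale that is about 1–2 mm, well under 20 mm, and may come from the changed shadows.

The three cameras placed the closed pad within about 5 mm of each other. I used the close wrist-camera reading for the press. No check failed.

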